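# Select a filter on the bench photometer and take a reading

### The job

Push the tab of the photometer's filter wheel around, from the side and without gripping it, until it points at the label with the cross. Only then press the round read button fully in and let it come back out. Leave the rack, bottle, tray and stopper where they are, and finish with the robot clear of everything.

Things in the scene. Friction and masses are not known exactly. Their poses are not given: they have to be found in the camera images.
- wheel (a joint): Angle (rad) of the filter wheel about its vertical axis. 0: the tab points to the front of the photometer housing (its own -x side, the side nearer the robot). Grows counter-clockwise seen from above; stops at -2.3 and 2.3. Friction (0.15 N m, so about 2 N at the tab) holds it where it is left; there is no spring and no click.
- hub (a point): Point on the axis of the filter wheel, on the deck (flat top) of the photometer, 50 mm above the table. Axes are those of the housing: a fixed grey box 280 x 280 x 50 mm, x towards its rear, z up. The wheel is a flat aluminium disc of radius 55 mm, its top 17 mm above the deck at most, with six round glass filters.
- tab_tip (a point): Middle of the outer end of the wheel's only tab, 100 mm from the wheel's axis; x points outwards along the tab, z up. The tab is a straight upright aluminium blade, 14 mm thick, that reaches out from the disc's rim (55 mm from the axis) to 100 mm, and from 9 to 41 mm above the deck. Push it on its flat side, say 75 to 90 mm from the axis. Its two flat sides pressed by the fingers at once counts as gripping it.
- cross_center (a point): Centre of the top of the label plate with the cross: a white disc 36 mm across and 2 mm thick fixed to the deck, with a black cross of 28 mm. Four such plates (cross, single bar, ring, small dot) stand 120 mm from the wheel's axis, 20 mm beyond the tab's end, at wheel angles of -1.75, -0.9, 0.9 and 1.75 rad; which mark is at which place varies.
- read_button (a joint): Travel (m) of the read button: 0 out, 0.006 fully in; a spring, 5 N when fully in, brings it back out.
- read_button_top (a point): Centre of the top face of the round black read button (26 mm across, pressed straight down), on a low grey housing on the deck, 108 mm behind the wheel's axis (at +x of the housing).
- tube_rack: Bystander: loose clear test-tube rack, 60 x 160 mm, 93 mm high, beside the housing; origin at the centre of its underside.
- bottle: Bystander: loose white bottle, 52 mm across, 110 mm high, beside the housing; origin at the centre of its underside.
- tray: Bystander: loose shallow steel tray, 120 x 160 x 22 mm, beside the housing; origin at the centre of its underside.
- stopper: Bystander: loose cork stopper, 28 mm across, 24 mm high, on a rear corner of the deck; origin at the centre of its underside.

How it is judged:
By the outcome, as a careful person would: the job done as asked, in the order asked, and still so for the second after the job is handed in, with the robot touching nothing.
It also fails if it takes over 64 s, if anything falls off the work surface, if the arm or the gripper's body presses on something with over 40 N, if the wrist force passes 120 N, or if a joint passes its speed limit or range.

### The arm

A 7-joint arm with a two-finger parallel gripper is mounted at the origin on the work surface. World frame = base frame: x ahead of the robot, y to its left, z up, the work surface at z = 0. Lengths are in m, angles in rad, forces in N, time in s.
With the tool pointing down it reaches from about 0.35 to 0.9 m from the base axis. Payload 19.9 kg.
Tool frame: the origin (TCP) lies at the very end of the fingers, on their centre line; the grasp point (between the pads) lies behind it (robot.grip_depth is the z of the grasp point in the tool frame, in m); z points along the fingers, y is the line along which they close (so a half turn about z gives the same grasp; the last joint's range is limited). The gripper opens to 94 mm and grips with 3 to 60 N. Pads are 16 mm wide; open, the fingers measure 119 mm over their backs; the gripper's body (75 mm by 177 mm) begins 78 mm behind the grasp point.
Start: joints at [-1.329, 0.417, -0.01, 1.614, 0.005, 1.111, -0.053], TCP at [0.175, 0.6, 0.205] pointing down, gripper open.
Joint ranges: [-2.81, 2.81], [-0.39, 2.02], [-1.27, 1.25], [0.06, 2.57], [-1.19, 4.33], [0.19, 2], [-2.82, 2.82]. Speed limits (rad/s): [1.89, 1.89, 2.39, 2.39, 3.01, 3.01, 3.01].

### API

Orientations are given as a 3x3 rotation matrix whose columns are the frame's x, y, z axes.
In Python, from station import monitor, optics, job, robot gives the robot as it stands.
- The arm moves only by the tool apply_moves, never from a script. Its argument "series" is one flat list of numbers, 4 for each row, row after row: the shift along the tool's x, y, z in m, then the turn about the tool's z in rad. A call has 1 to 12 rows; each row shifts and turns the commanded pose from where the row before left it, along the tool's axes as they then stand; what a row does not reach is not made up. A row lasts 1/8 s, in which the tool goes at most 62.5 mm and 10.7 degrees, less where a joint would pass 70% of its speed; a pose out of reach is approached as far as the arm can. A call is refused whole if a number of a shift passes 0.0625 or a number of a turn 0.188, either way. A call with a gripper value outside its range is refused whole. "grip" is the opening, from 0 (shut) to 1 (fully open), set as the call begins (left out, the last holds). The fingers move at their own pace and stop on an object; "newtons" is the grip in N (left out, the last holds). Time passes only in rows, so rows that do not move let the fingers close. It gives the time, the measured TCP pose, the force, the opening and the grip force at its end, in the units of the state.
- monitor.read_state(): the state, without advancing time (a new reading comes with each control period).
- optics.snapshot(name): name is "side" or "top" or "wrist"; returns a dict with "image" (384x512x3 uint8, blue, green, red), "intrinsics" (3x3 intrinsics, pixels), "origin" and "attitude" of the camera in the world. Camera axes: x right, y up, looking along -z (the intrinsics and any distortion apply to the point x, -y, -z); pixel columns grow to the right and rows downward; lengths in m; the calibration is good to about 2 mm. A picture is of the moment at which its call begins. There is no depth.
- job.close_job(): hands the job in; it is judged then, once.
The state is a dict: "time": time; "q": joint angles; "dq": joint speeds; "joint_torque": joint torques, N m; "position": TCP position; "orientation": TCP orientation; "contact_force": force on the tool from outside, world axes, zero at the start; "torque": the same for the moment, N m; "width": finger opening in m; "grasp_force": force on a finger pad.
Only numpy, scipy, OpenCV 4.12 (cv2) and the standard library are available. Lean on these libraries where they do the work, as an engineer would, in place of code of your own. Each camera call takes 0.05 s, during which the arm holds its last target. There are 200 camera calls.

## Working session

There is one attempt and no reset: what is moved stays moved. The work goes in short steps, Python scripts to look and compute and a tool call to move; the robot and the scene stay as the last step left them, time stands still between calls to the robot, and variables do not carry over. Pictures are saved under pics/ and viewed, at most 10 in all, crops included, and the job is handed in when it is done.

Besides the shell and the picture viewer there is one more tool, called after "Emit:" in YAML: its name, and indented under it one key for each argument. apply_moves: Moves the arm, as the interface text tells. Its arguments: {"type":"object","properties":{"series":{"type":"array","items":{"type":"number"}},"grip":{"type":"number"},"newtons":{"type":"number"}},"required":["series"]}

```bash
mkdir -p pics
cat > h.py <<'E'
import numpy as np, cv2
from station import monitor, optics, job, robot
def snap(n,f):
    s=optics.snapshot(n); cv2.imwrite('pics/'+f,s['image']); np.savez('pics/'+f+'.npz',**{k:np.array(v) for k,v in s.items()}); return s
def ray(f,u,v,z):
    s=np.load('pics/'+f+'.npz'); K=s['intrinsics']
    d=np.linalg.solve(K,[u,v,1.]); d=s['attitude']@(d*[1,-1,-1]); o=s['origin']
    return o+d*(z-o[2])/d[2]
def proj(f,p):
    s=np.load('pics/'+f+'.npz'); c=s['attitude'].T@(np.array(p)-s['origin'])*[1,-1,-1]; c=s['intrinsics']@c; return c[:2]/c[2]
E
python3 - <<'E'
from h import *
for n in('top','side'):
    s=snap(n,n+'1.png'); print(n,s.keys(),s['origin'],s['attitude'],s['intrinsics'])
st=monitor.read_state(); print(st['time'],st['position'],st['orientation'],robot.grip_depth,st['width'])
E
```

```text
top dict_keys(['image', 'intrinsics', 'origin', 'attitude']) [0.39498462 0.01155847 1.14669889] [[-1.89216492e-02  9.80251235e-01 -1.96848897e-01]
 [-9.99820830e-01 -1.84473326e-02  4.24304371e-03]
 [ 5.27911770e-04  1.96893913e-01  9.80424657e-01]] [[487.53888359   0.         259.04860768]
 [  0.         487.53888359 189.43360836]
 [  0.           0.           1.        ]]
side dict_keys(['image', 'intrinsics', 'origin', 'attitude']) [0.54680641 0.59387803 0.59033785] [[-0.99327687  0.07698839 -0.08645141]
 [-0.11564313 -0.62592892  0.77125848]
 [ 0.00526551  0.77607073  0.6306239 ]] [[362.20984698   0.         254.31787758]
 [  0.         362.20984698 190.62466676]
 [  0.           0.           1.        ]]
0.1 [0.17491104 0.59968263 0.2048905 ] [[-9.60008138e-01  2.79972003e-01 -2.30174226e-04]
 [ 2.79972087e-01  9.60007545e-01 -1.06924407e-03]
 [-7.83894109e-05 -1.09092537e-03 -9.99999402e-01]] -0.0188 0.0940204499991716
```

View pics/top1.png

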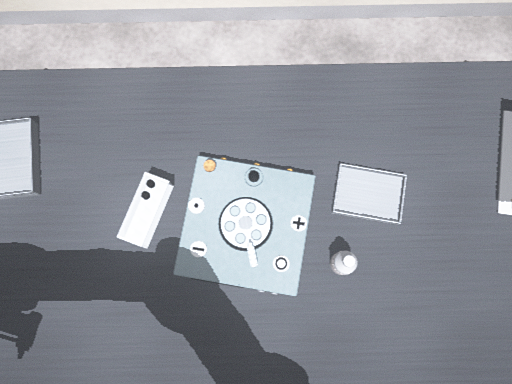

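View pics/side1.png

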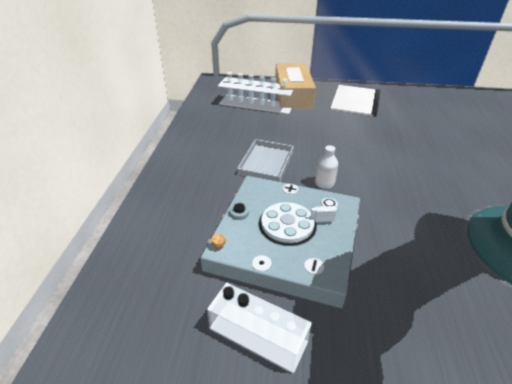

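The top view shows the hub at about (245,223), the tab tip at (253,265), the cross at (298,223), the button at (254,176), the ring at (281,264), the bar at (198,249) and the dot at (196,205). The rack is on the left, the tray and bottle on the right, and the stopper at (210,165). So the cross is on the +1.75 side.

Run:
```python
from h import *
from scipy.optimize import least_squares
f='top1.png'
L={-1.75:(196,205),-.9:(198,249),.9:(281,264),1.75:(298.5,223)}
def model(p):
    x,y,a=p; out=[]
    for t in L:
        g=a+np.pi+t; out.append([x+.12*np.cos(g),y+.12*np.sin(g),.052])
    out.append([x+.108*np.cos(a),y+.108*np.sin(a),.065]); return out
px=list(L.values())+[(254,176)]
r=least_squares(lambda p:np.ravel([proj(f,m)-q for m,q in zip(model(p),px)]),[.45,0,0],loss='soft_l1')
x,y,a=r.x; print('hub',r.x,'res px',r.fun.round(1))
print('labels/button',np.round(model(r.x),3))
for n,uv,z in(('tabtip',(253.5,265),.091),('hubpix',(245.5,223),.067),('stopper',(210,165),.074),('bottle',(344,262),.11),('button',(254,176),.065)):
    print(n,ray(f,*uv,z))
# tab fit from side & top
t=ray(f,253.5,265,.085); print('wheel',(np.arctan2(t[1]-y,t[0]-x)-a-np.pi+np.pi)%(2*np.pi)-np.pi, np.hypot(t[0]-x,t[1]-y))
for n in('top1.png','side1.png'):
    im=cv2.imread('pics/'+n); u,v=proj(n,[x,y,.06]).astype(int)
    c=cv2.resize(im[v-75:v+75,u-90:u+90],None,fx=4,fy=4,interpolation=cv2.INTER_CUBIC)
    w=lambda p:tuple(((proj(n,p)-[u-90,v-75])*4).astype(int))
    for m in model(r.x)+[[x,y,.067]]: cv2.circle(c,w(m),3,(0,0,255),-1)
    for t in(.2,.3,.4,.5): 
        g=a+np.pi+t; cv2.circle(c,w([x+.1*np.cos(g),y+.1*np.sin(g),.091]),2,(0,255,0),-1)
    cv2.imwrite('pics/c_'+n,c)
a_=cv2.imread('pics/c_top1.png');b=cv2.imread('pics/c_side1.png')
cv2.imwrite('pics/cc.png',cv2.resize(np.hstack([a_,b]),(800,333)))
```

```text
hub [ 0.53710093  0.03905739 -0.19497371] res px [ 0.1  0.2  0.  -0.3 -0.  -0.4  0.1  0.2 -0.2  0.2]
labels/button [[ 0.581  0.151  0.052]
 [ 0.482  0.146  0.052]
 [ 0.446 -0.039  0.052]
 [ 0.535 -0.081  0.052]
 [ 0.643  0.018  0.065]]
tabtip [0.44211191 0.02199593 0.091     ]
hubpix [0.53606931 0.03850963 0.067     ]
stopper [0.6689355  0.11701354 0.074     ]
bottle [ 0.44391077 -0.16886236  0.11      ]
button [0.64355732 0.0177736  0.065     ]
wheel 0.37257913515730223 0.09623498733958794
```

View pics/c_top1.png

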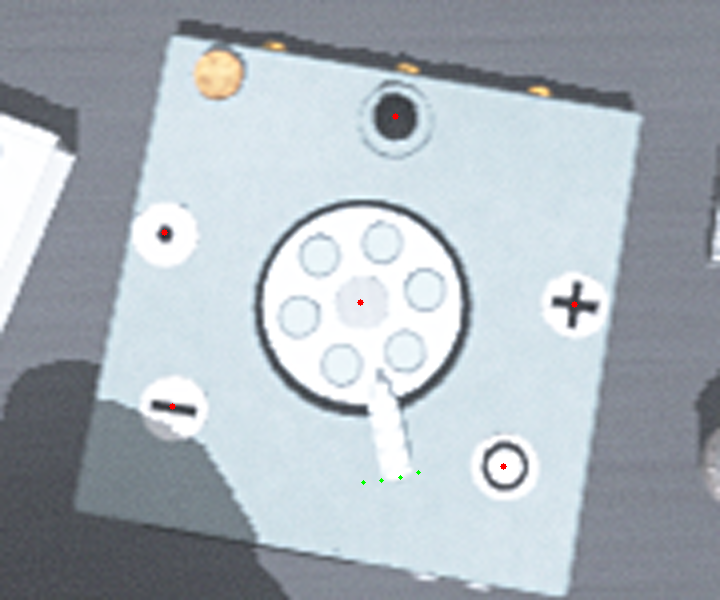

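View pics/c_side1.png

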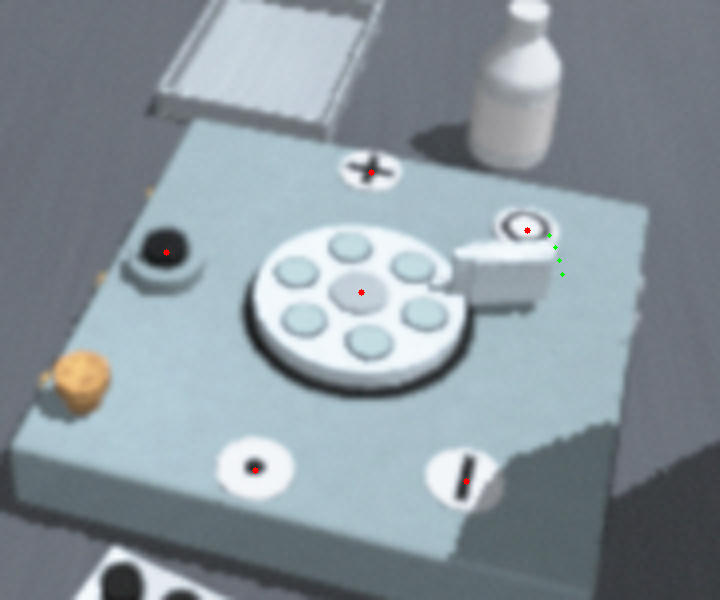

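The fit is within 0.4 px: hub (0.537, 0.039), housing yaw −0.195, wheel about 0.37 rad, target +1.75. The labels land on the marks in both views. I'll travel at height with the fingers shut, then turn the tool so it pushes in −x.

Emit:
apply_moves:
  series: [-0.0344, -0.0365, 0, 0, -0.0344, -0.0365, 0, 0, -0.0344, -0.0365, 0, 0, -0.0344, -0.0365, 0, 0, -0.0344, -0.0365, 0, 0, -0.0344, -0.0365, 0, 0, -0.0344, -0.0365, 0, 0, -0.0344, -0.0365, 0, 0, -0.0344, -0.0365, 0, 0, -0.0344, -0.0365, 0, 0, -0.0344, -0.0365, 0, 0, -0.0344, -0.0365, 0, 0]
  grip: 0
  newtons: 10

```text
time: 1.6
position: [0.4491, 0.0624, 0.2055]
orientation: [[-0.96, 0.28, 0.0], [0.28, 0.96, 0.0], [-0.0, 0.0, -1.0]]
contact_force: [0.6, 1.1, 0.9]
width: 0.0005
grasp_force: 0.0
```

Emit:
apply_moves:
  series: [0, 0, 0, 0.1, 0, 0, 0, 0.1, 0, 0, 0, 0.1, 0, 0, 0, 0.1, 0, 0, 0, 0.1, 0, 0, 0, 0.1, 0, 0, 0, 0.1, 0, 0, 0, 0.1, 0, 0, 0, 0.1, 0, 0, 0, 0.1, 0, 0, 0, 0.112, 0, 0, 0, 0]

```text
time: 3.1
position: [0.4485, 0.0639, 0.2053]
orientation: [[-0.175, 0.985, -0.0], [0.985, 0.175, -0.0], [-0.0, -0.0, -1.0]]
contact_force: [-0.1, 0.5, 0.4]
width: 0.0008
grasp_force: 0.0
```

Emit:
apply_moves:
  series: [0, 0, 0.025, 0, 0, 0, 0.025, 0, 0, 0, 0.025, 0, 0, 0, 0.025, 0, 0, 0, 0.02, 0, 0, 0, 0.012, 0, 0, 0, 0.007, 0, 0, 0, 0, 0, -0.008, 0, 0, 0, -0.008, 0, 0, 0, -0.005, 0, 0, 0, 0, 0, 0, 0]

```text
time: 4.6
position: [0.4524, 0.0427, 0.0666]
orientation: [[-0.173, 0.985, 0.0], [0.985, 0.173, -0.0], [-0.0, 0.0, -1.0]]
contact_force: [-1.0, 0.6, -0.1]
width: 0.0007
grasp_force: 0.0
```

Run:
```python
from h import *
x,y,a=.5371,.0391,-.195
st=monitor.read_state(); p=st['position']; R=st['orientation']; print(p,st['contact_force'],(R.T@(np.array([x,y,.05])-p)))
ims=[]
for n in('side','wrist'):
    ims.append(snap(n,n+'2.png')['image'])
u,v=proj('side2.png',[x,y,.06]).astype(int)
c=cv2.resize(ims[0][v-75:v+75,u-75:u+75],(400,400)); cv2.imwrite('pics/v2.png',np.hstack([c,cv2.resize(ims[1],(400,300))]) if 0 else np.hstack([c,cv2.copyMakeBorder(cv2.resize(ims[1],(400,300)),0,100,0,0,0)]))
```

```text
[0.45241946 0.0427403  0.06660539] [-0.97439172  0.64775442 -0.11647946] [-0.01825522  0.08276574  0.01662422]
```

View pics/v2.png

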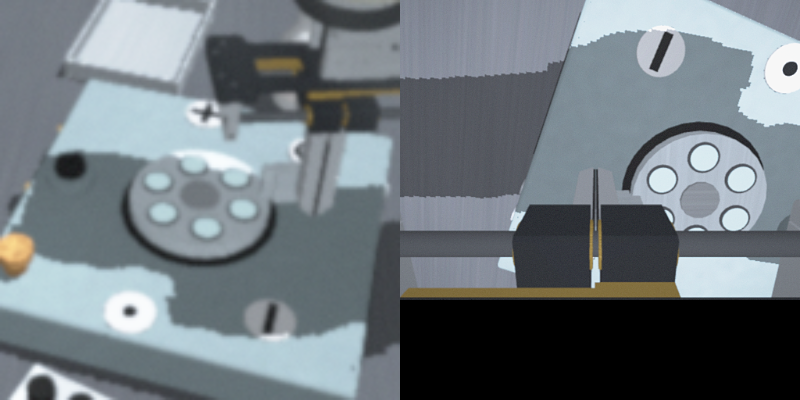

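Fingers are beside the tab at (315,170 in the left panel), on its clockwise side with no contact yet. I'll start the arc about the hub.

Emit:
apply_moves:
  series: [-0.003, 0, 0, 0, -0.0041, -0.0006, 0, -0.05, -0.0083, -0.0011, 0, -0.1, -0.0083, -0.0011, 0, -0.1, -0.0083, -0.0011, 0, -0.1, -0.0083, -0.0011, 0, -0.1, -0.0083, -0.0011, 0, -0.1, -0.0083, -0.0011, 0, -0.1, -0.0083, -0.0011, 0, -0.1, -0.0083, -0.0011, 0, -0.1, -0.0041, -0.0006, 0, -0.05, 0, 0, 0, 0]

```text
time: 6.2
position: [0.4841, -0.0257, 0.0664]
orientation: [[-0.879, 0.476, -0.0], [0.476, 0.879, -0.0], [0.0, -0.0, -1.0]]
contact_force: [0.5, 0.5, -0.3]
width: 0.0006
grasp_force: 0.0
```

```bash
cat > chk.py <<'E'
from h import *
import sys
x,y,a=.5371,.0391,-.195
st=monitor.read_state(); p=st['position']; R=st['orientation']; h=R.T@(np.array([x,y,.05])-p)
yw=np.arctan2(R[1,1],R[0,1])+np.pi-(a+np.pi)
print(p,st['contact_force'],h,'tool w',yw)
k=sys.argv[1]; out=[]
for n in('top','side'):
    f=n+k+'.png'; im=snap(n,f)['image']
    u,v=proj(f,[x,y,.06]).astype(int); c=cv2.resize(im[v-65:v+65,u-65:u+65],(400,400),interpolation=cv2.INTER_CUBIC)
    w=lambda q:tuple(((proj(f,q)-[u-65,v-65])*400/130).astype(int))
    g=a+np.pi+1.75
    for rr in (.06,.1): cv2.circle(c,w([x+rr*np.cos(g),y+rr*np.sin(g),.091]),2,(0,0,255),-1)
    out.append(c)
cv2.imwrite('pics/v'+k+'.png',np.hstack(out))
E
python3 chk.py 3
```

```text
[ 0.48411203 -0.02568436  0.06639305] [ 0.5360297   0.49607848 -0.32285074] [-0.01573476  0.08220459  0.01637966] tool w 1.2693406180713942
```

View pics/v3.png

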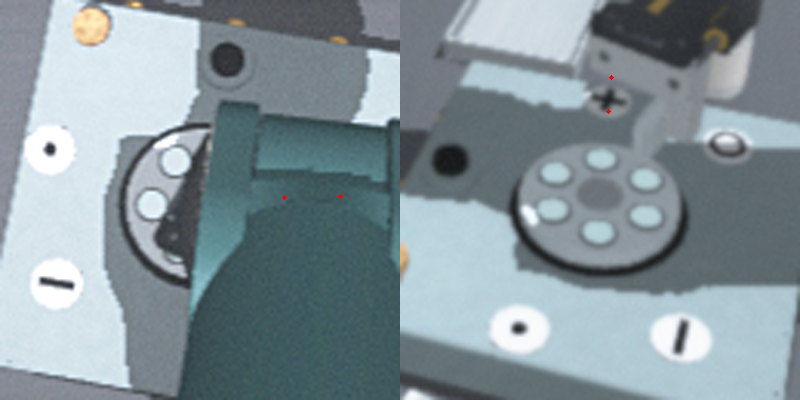

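Emit:
apply_moves:
  series: [-0.0041, -0.0006, 0, -0.05, -0.0066, -0.0009, 0, -0.08, -0.0066, -0.0009, 0, -0.08, -0.0066, -0.0009, 0, -0.08, -0.0041, -0.0006, 0, -0.05, -0.0041, -0.0006, 0, -0.05, -0.0033, -0.0005, 0, -0.04, 0, 0, 0, 0, 0, 0, 0, 0]

```text
time: 7.42
position: [0.5161, -0.0408, 0.0666]
orientation: [[-0.998, 0.067, 0.0], [0.067, 0.998, 0.0], [-0.0, 0.0, -1.0]]
contact_force: [0.3, 0.1, 0.6]
width: 0.0005
grasp_force: 0.0
```

```bash
sed -i 's/hstack(out)/hstack(out[::-1])/' chk.py; python3 chk.py 4
```

```text
[ 0.51610454 -0.04082542  0.06656577] [0.29440537 0.12426986 0.58847812] [-0.01561769  0.08114598  0.01657483] tool w 1.69912600834722
```

View pics/v4.png

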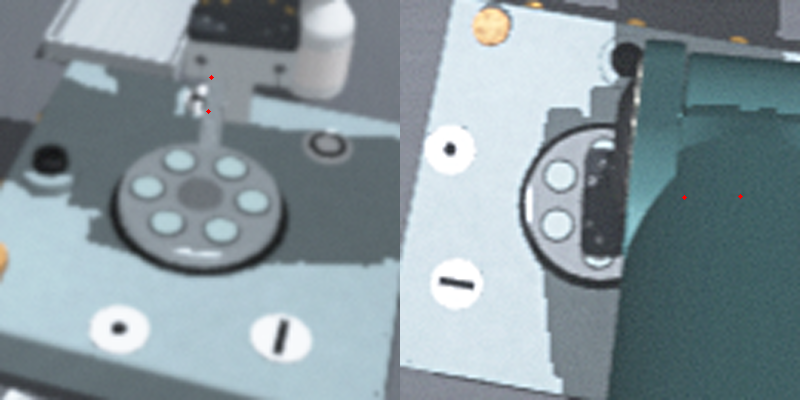

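The tab is just short of the red target line. I'll give it a small extra push, back off sideways, lift clear and check from above.

Emit:
apply_moves:
  series: [-0.0017, -0.0002, 0, -0.02, -0.0017, -0.0002, 0, -0.02, -0.0008, 0, 0, -0.01, 0, 0, 0, 0, 0, 0, 0, 0, 0.008, 0, 0, 0, 0.012, 0, 0, 0, 0, 0, -0.02, 0, 0, 0, -0.03, 0, 0, 0, -0.03, 0, 0, 0, -0.03, 0, 0, 0, 0, 0]

```text
time: 9.02
position: [0.5006, -0.0413, 0.1783]
orientation: [[-1.0, 0.016, 0.003], [0.016, 1.0, 0.0], [-0.003, 0.0, -1.0]]
contact_force: [-0.2, -0.5, -0.3]
width: 0.0007
grasp_force: 0.0
```

Emit:
apply_moves:
  series: [0.0, 0.05, 0, 0, 0.0, 0.05, 0, 0, 0.0, 0.05, 0, 0, 0.0, 0.05, 0, 0, 0, 0.05, 0, 0, 0, 0, 0, 0]

```text
time: 9.78
position: [0.5026, 0.2122, 0.1753]
orientation: [[-1.0, 0.01, -0.001], [0.01, 1.0, 0.0], [0.001, 0.0, -1.0]]
contact_force: [-0.6, -1.0, -0.5]
width: 0.0005
grasp_force: 0.0
```

```bash
python3 chk.py 5
```

```text
[0.50255262 0.21220329 0.17531288] [-0.58816163 -0.98949535 -0.46958952] [-0.03654087 -0.17278163  0.1251913 ] tool w 1.7553405292728859
```

View pics/v5.png

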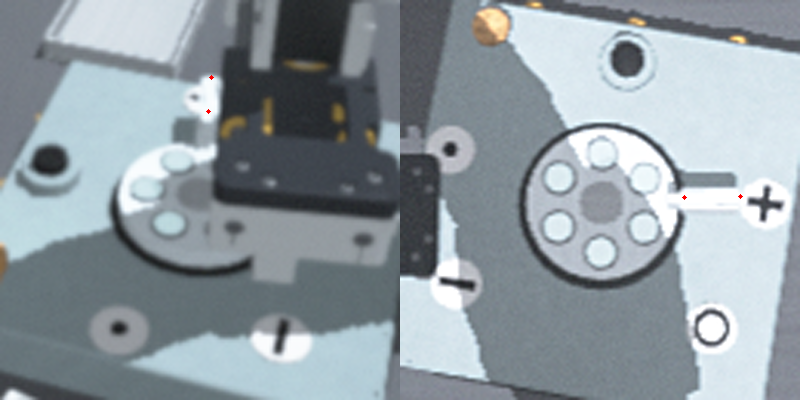

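From above the tab lies along the target line (683–740, 197). I'll measure the edge numerically.

Run:
```python
from h import *
x,y,a=.5371,.0391,-.195; f='top5.png'
g=cv2.cvtColor(cv2.imread('pics/'+f),cv2.COLOR_BGR2GRAY).astype(np.uint8)
def P(r,t,z,w): 
    b=a+np.pi+w; return proj(f,[x+r*np.cos(b)-t*np.sin(b),y+r*np.sin(b)+t*np.cos(b),z])
for w in(1.65,1.7,1.75,1.8,1.85): print(w,[P(r,t,z,w).round(1) for r in(.075,.095) for t,z in((.007,.091),(-.007,.091),(-.007,.059))])
c0=P(.065,0,.091,1.75);c1=P(.1,0,.091,1.75);print(c0,c1)
u0,v0=int(c0[0]),int(c0[1])
print(u0,v0-8); print(g[v0-8:v0+9,u0:u0+20])
```

```text
1.65 [array([279.5, 221.2]), array([278.9, 227.6]), array([278.3, 229.3]), array([288.6, 222.1]), array([288.1, 228.5]), array([287.2, 230.2])]
1.7 [array([279.4, 219.5]), array([279.2, 225.9]), array([278.6, 227.7]), array([288.6, 220. ]), array([288.4, 226.3]), array([287.5, 228.1])]
1.75 [array([279.3, 217.8]), array([279.4, 224.2]), array([278.8, 226. ]), array([288.5, 217.8]), array([288.5, 224.2]), array([287.7, 226. ])]
1.8 [array([279.1, 216.1]), array([279.5, 222.5]), array([278.9, 224.3]), array([288.2, 215.6]), array([288.6, 222. ]), array([287.8, 223.9])]
1.85 [array([278.8, 214.4]), array([279.5, 220.8]), array([278.9, 222.7]), array([287.9, 213.5]), array([288.6, 219.8]), array([287.7, 221.8])]
[274.7424148  221.02032102] [290.7942244  220.97160623]
274 213
[[145 143 143 142 146 145 144 144 143 142 145 145 139 145 190 228 229 229
  228 226]
 [135 137 135 135 136 134 135 138 137 137 138 136 133 131 142 196 231 229
  225 228]
 [141 137 140 140 141 138 136 138 142 141 136 139 134 137 135 191 230 229
  227 230]
 [138 136 135 136 133 137 134 136 134 132 135 135 135 129 134 1
[... 427 characters left out ...]
 253 254
  254 145]
 [255 255 255 255 255 255 255 255 255 255 255 255 255 255 255 255 253 255
  249  97]
 [254 254 253 254 254 255 255 255 250 237 234 243 246 247 247 246 251 254
  235 157]
 [255 255 255 255 255 255 255 255 255 255 255 255 255 255 255 255 246 254
  255 255]
 [217 218 216 216 218 220 222 222 223 222 220 224 222 220 223 226 241 255
  255 255]
 [221 219 219 217 218 219 219 217 218 222 218 216 219 215 221 226 231 253
  255 255]
 [231 229 229 230 228 227 228 227 228 230 228 229 229 231 230 229 232 243
  255 255]
 [230 229 224 229 226 229 231 230 228 230 228 228 231 230 231 231 228 229
  235 253]
 [230 231 229 228 229 227 226 226 229 227 229 228 230 230 230 230 230 228
  228 240]]
```

Tab edge is level with the prediction, giving 1.75 ± 0.01 rad. Now the button at (0.643, 0.018).

Emit:
apply_moves:
  series: [-0.0285, -0.0385, 0, 0, -0.0285, -0.0385, 0, 0, -0.0285, -0.0385, 0, 0, -0.0285, -0.0385, 0, 0, -0.0285, -0.0385, 0, 0, 0, 0, 0, 0, 0, 0, 0.03, 0, 0, 0, 0.03, 0, 0, 0, 0.02, 0, 0, 0, 0, 0, 0, 0, 0, 0]

```text
time: 11.25
position: [0.6441, 0.0138, 0.0975]
orientation: [[-1.0, 0.016, 0.001], [0.016, 1.0, -0.0], [-0.001, -0.0, -1.0]]
contact_force: [0.4, 0.6, 0.6]
width: 0.0004
grasp_force: 0.0
```

Run:
```python
from h import *
st=monitor.read_state(); p=st['position']; print(p,st['orientation'].T@(np.array([.643,.018,.07])-p))
im=snap('side','s6.png')['image']; u,v=proj('s6.png',[.643,.018,.07]).astype(int)
print(u,v); cv2.imwrite('pics/v6.png',cv2.resize(im[v-50:v+50,u-60:u+60],(720,600),interpolation=cv2.INTER_CUBIC))
```

```text
[0.64405456 0.01384909 0.09754899] [0.00115593 0.00413374 0.02754751]
239 207
```

View pics/v6.png

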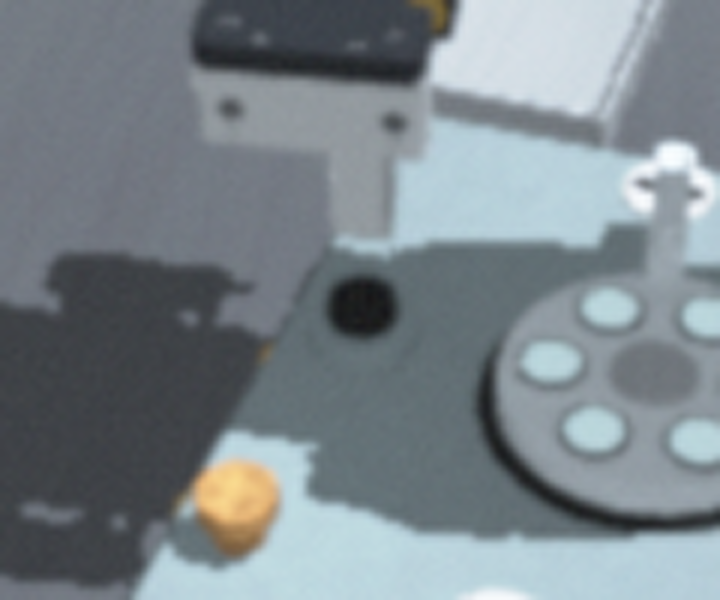

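Finger tip is right over the button (360,240 above 362,305), needing a 4 mm correction in y. Now down until the force shows.

Emit:
apply_moves:
  series: [0.001, 0.004, 0.005, 0, 0, 0, 0.005, 0, 0, 0, 0.005, 0, 0, 0, 0.004, 0, 0, 0, 0.003, 0, 0, 0, 0.002, 0, 0, 0, 0, 0, 0, 0, 0, 0]

```text
time: 12.3
position: [0.6427, 0.018, 0.0726]
orientation: [[-1.0, 0.016, 0.0], [0.016, 1.0, -0.0], [-0.0, -0.0, -1.0]]
contact_force: [-0.1, 0.3, 0.2]
width: 0.0004
grasp_force: 0.0
```

Emit:
apply_moves:
  series: [0, 0, 0.002, 0, 0, 0, 0.002, 0, 0, 0, 0.002, 0, 0, 0, 0, 0, 0, 0, 0, 0]

```text
time: 12.92
position: [0.6428, 0.018, 0.0666]
orientation: [[-1.0, 0.016, 0.0], [0.016, 1.0, -0.0], [-0.0, -0.0, -1.0]]
contact_force: [0.3, 0.1, 4.4]
width: 0.0003
grasp_force: 2.3
```

Emit:
apply_moves:
  series: [0, 0, 0.001, 0, 0, 0, 0.001, 0, 0, 0, 0, 0, 0, 0, 0, 0]

```text
time: 13.42
position: [0.643, 0.018, 0.0659]
orientation: [[-1.0, 0.016, 0.001], [0.016, 1.0, 0.0], [-0.001, 0.0, -1.0]]
contact_force: [-8.8, 0.2, 24.7]
width: 0.0006
grasp_force: 12.2
```

The stop came at 0.0659 with 25 N. The spring reading of 4.4 N at 0.0666 also fits a full 6 mm travel, so the button is fully in. Retreat up and clear.

Emit:
apply_moves:
  series: [0, 0, 0, 0, 0, 0, -0.004, 0, 0, 0, -0.006, 0, 0, 0, -0.01, 0, 0, 0, -0.02, 0, 0, 0, -0.03, 0, 0, 0, -0.03, 0, 0, 0, -0.03, 0, 0, 0, 0, 0]

```text
time: 14.55
position: [0.6438, 0.0179, 0.198]
orientation: [[-1.0, 0.016, 0.004], [0.016, 1.0, 0.0], [-0.004, 0.0, -1.0]]
contact_force: [-0.4, 0.7, -0.4]
width: 0.0006
grasp_force: 0.0
```

Emit:
apply_moves:
  series: [0.03, 0.04, 0, 0, 0.03, 0.04, 0, 0, 0.03, 0.04, 0, 0, 0.03, 0.04, 0, 0, 0.02, 0.04, 0, 0, 0, 0.03, 0, 0, 0, 0, 0, 0, 0, 0, 0, 0]

```text
time: 15.55
position: [0.5063, 0.2493, 0.1943]
orientation: [[-1.0, 0.016, -0.0], [0.016, 1.0, -0.001], [0.0, -0.001, -1.0]]
contact_force: [0.2, 1.1, 0.5]
width: 0.0005
grasp_force: 0.0
```

Run:
```python
from h import *
st=monitor.read_state(); print(st['time'],st['position'],st['contact_force'])
im=snap('top','top7.png')['image']; a=cv2.imread('pics/top1.png')
g=cv2.cvtColor(im,cv2.COLOR_BGR2GRAY); print(g[213:228,274:292:3])
cv2.imwrite('pics/v7.png',np.hstack([a[120:300,100:420],im[120:300,100:420]]))
```

```text
15.55 [0.50628021 0.24928448 0.19432883] [0.19393883 1.11086018 0.51361593]
[[141 143 143 142 141 227]
 [132 137 132 134 135 200]
 [137 139 139 140 132 189]
 [139 136 134 133 134 192]
 [150 151 152 150 156 201]
 [238 233 247 248 248 245]
 [251 250 255 255 255 255]
 [255 255 255 255 255 255]
 [255 255 255 255 255 255]
 [255 255 255 255 255 255]
 [254 254 255 235 247 247]
 [255 255 255 255 255 255]
 [218 216 219 221 220 226]
 [219 218 218 218 216 224]
 [231 227 229 226 232 227]]
```

View pics/v7.png

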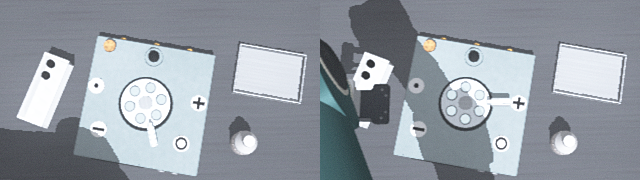

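The right panel shows the tab at the cross (505,100 → 518,103), the button out, and the bottle, tray and stopper unmoved. The rack stands under the raised gripper, 0.1 m below it and untouched.

```bash
python3 -c "
from station import job
print(job.close_job())"
```

```text
the job is handed in; nothing more can be done
None
```

The tab points at the cross (about 1.75 rad, within 0.01), the read button was then pressed fully in and came back out, and the job was handed in at 15.6 s with the robot clear and the rack, bottle, tray and stopper untouched.

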